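# Hang the ink caddy on the desk organiser's rim

## Robot

A 6-joint arm with a two-finger parallel gripper is mounted at the origin on the work surface. World frame = base frame: x ahead of the robot, y to its left, z up, the work surface at z = 0. Lengths are in m, angles in rad, forces in N, time in s.
With the tool pointing down it reaches from about 0.325 to 0.775 m from the base axis. Payload 5.5 kg.
Tool frame: the origin (TCP) lies at the very end of the fingers, on their centre line; the grasp point (between the pads) lies bot.grip_depth behind it (bot.grip_depth is the distance from the TCP to the grasp point, in m); z points along the fingers, y is the direction in which the jaws open and shut (so a half turn about z gives the same grasp; the last joint's range is limited). The gripper opens to 88 mm and grips with 3 to 60 N. Pads are 20 mm wide; open, the fingers measure 115 mm over their backs; the gripper's body (75 mm by 178 mm) begins 61 mm behind the grasp point.
Start: joints at [-1.282, 0.091, 1.231, -0, 1.82, -0.057], TCP at [0.203, -0.564, 0.197] pointing down, gripper open.
Joint ranges: [-2.87, 2.87], [-0.86, 2.18], [0.17, 2.46], [-1.51, 4.65], [0.06, 2.69], [-2.65, 2.65]. Speed limits (rad/s): [2.57, 2.57, 3.01, 3.14, 3.14, 3.14].

## Interface

Orientations are given as [roll, pitch, yaw] about the fixed x, y, z axes, in that order (R = Rz(yaw) Ry(pitch) Rx(roll)).
In Python, from rig import bot, optics gives the robot as it stands. The module is installed in compiled form; this text tells all that it offers.
- The arm moves only by the tool arm_command, never from a script. Its argument "motion" is one flat list of numbers, 7 for each row, row after row: the turn, a rotation vector about the world's x, y, z in rad, then the shift along the world's x, y, z in mm, then the opening, from 0 (shut) to 1 (fully open). A call has 1 to 12 rows; each row shifts and turns the commanded pose from where the row before left it; what a row does not reach is not made up. A row lasts 1/8 s, in which the tool goes at most 62.5 mm and 10.7 degrees, less where a joint would pass 70% of its speed; a pose out of reach is approached as far as the arm can. A call is refused whole if a number of a shift passes 62.5 or a number of a turn 0.188, either way. A call with a gripper value outside its range is refused whole. The fingers move at their own pace and stop on an object; "force" is the grip in N (left out, the last holds). Time passes only in rows, so rows that do not move let the fingers close. It gives the time, the measured TCP pose, the force and the opening at its end, in the units of the state.
- bot.get_state(): the state, without advancing time (a new reading comes with each control period).
- optics.snapshot(name): name is "side" or "top"; returns a dict with "image" (384x512x3 uint8, red, green, blue), "depth" (384x512 float32, m along the optical axis (not along the pixel's ray), 0 where there is no reading), "vertical_fov" (degrees; the focal length in pixels is half the picture's height over the tangent of half this angle, whatever the lens; pixels are square), "cx", "cy" (the principal point, pixels), "origin" and "attitude" of the camera in the world. Camera axes: x right, y down, z forward; pixel columns grow to the right and rows downward; lengths in m; the calibration is good to about 2 mm. A picture is of the moment at which its call begins.
- bot.job_done(): hands the job in, once; it reports no verdict.
The state is a dict: "time_s": time; "joints": joint angles; "joint_velocities": joint speeds; "joint_efforts": joint torques, N m; "ee_pos": TCP position; "tcp_rot": TCP orientation; "wrist_force": force on the tool from outside, world axes, zero at the start; "ft_torque": the same for the moment, N m; "finger_gap": opening from 0.0 (shut) to 1.0 (fully open).
Only numpy, scipy, OpenCV 4.12 (cv2) and the standard library are available. Lean on these libraries where they do the work, as an engineer would, in place of code of your own. Each camera call takes 0.05 s, during which the arm holds its last target.

## Task

Pick up the small hook-on caddy by its upright rib and hang it inside the desk organiser: hook its bent lip over the organiser's far long wall on the roomier side of the divider, with a good finger's width (about 25 mm) between caddy and divider, and press it gently down, never harder than about 12 N, until the lip sits fully home on the rim. Then slide the hanging caddy along the rim until its side bears lightly on the divider, without pushing the divider along, and let go. Do not force anything, and leave the ink bottles and the stamp where they are.

Things in the scene. Friction and masses are not known exactly. Their poses are not given: they have to be found in the camera images.
- caddy: hook-on caddy, white plastic, about 0.17 kg: open box 56 (x) x 60 (y) x 70 mm high, 3 mm walls. Origin: centre of its underside, z up. Its lip is at the top of its +x wall, whose outer face is at x = 28. Handle: an upright rib in its middle, 12 mm thick (y), from x = -6 to 28, top at z = 120
- caddy_grip (a point): where to pinch the caddy's rib: x = 11, y = 0, z = 102 mm in the caddy's frame; close along the caddy's y
- caddy_lip (a point): rests on the rim when home: middle of the underside of the lip's bridge, x = 30, y = 0, z = 70 mm in the caddy's frame. The bridge is 4 mm thick, 44 mm wide (y) and reaches out from the +x wall to x = 36.5; the leaf hangs from it. Caddy fully home: its wall's outer face lies on the organiser's inner face
- caddy_side (a point): centre of the caddy's +y side face (x = 0, y = 30, z = 35 mm in the caddy's frame)
- organiser: open-topped grey plastic desk organiser, fixed to the desk: 150 (x) x 280 (y) x 100 mm high, walls 4 mm, floor 5 mm. Origin: centre of its underside; x points away from the robot (yaw within 0.35 rad), z up. The far long wall is the one at +x: inner face at x = 71, outer at x = 75 mm. A cross divider stands towards its +y end
- organiser_rim (a point): middle of the top edge of the organiser's far (+x) wall: x = 73, y = 0, z = 100 mm in the organiser's frame; same axes as the organiser
- divider_face (a point): point on the -y face of the cross divider, 66 mm up, x = 40 mm in the organiser's frame; same axes. The divider is a grey panel 138 (x) x 6 (y) x 78 mm, top at 84 mm, 40 to 85 mm (y) from the organiser's middle; held by friction only, it slides along y when pushed with over 7 N. The caddy goes on its -y side and rests on it when caddy_side is in the plane of this face
- ink_a: ink bottle, 26 mm diameter, 71 mm tall, loose, origin at its foot; bystander
- ink_b: ink bottle, 26 mm diameter, 71 mm tall, loose, origin at its foot; bystander
- stamp: stamp block 35 x 50 x 35 mm, loose, origin at the centre of its underside; bystander
- leaf: the lip's leaf; origin x = 31, y = 0, z = 70 mm in the caddy's frame, on its inner face, 3 mm off the caddy's wall down to z = 58, then flared out to a mouth 6 mm wide at z = 46. Sprung in x (6 N, plus 1 N per mm opened): it needs about 4 to 9 N down to go onto the 4 mm wall (weight alone does not do it), then clamps, dragging 2 to 9 N when slid along
- divider: the organiser's cross divider; origin: middle of its lower edge, at x = 0 in the organiser's frame; same axes as the organiser. See divider_face
Not all that is in view belongs to the job. Of the things like the caddy, leave any that is black; of the rest the smaller one is meant.

How it is judged:
By the outcome, as a careful person would: the job done as asked, in the order asked, and still so for the second after the job is handed in, with the robot touching nothing.
It also fails if it takes over 64 s, if anything falls off the work surface, if the arm or the gripper's body presses on something with over 40 N, if the wrist force passes 120 N, or if a joint passes its speed limit or range.

## Working session

There is one attempt and no reset: what is moved stays moved. The work goes in short steps, Python scripts to look and compute and a tool call to move; the robot and the scene stay as the last step left them, time stands still between calls to the robot, and variables do not carry over. Pictures are saved under pics/ and viewed, and the job is handed in when it is done.

Besides the shell and the picture viewer there is one more tool, called after "Call:" as name(argument=value, ...) on one line, values as JSON. arm_command: Moves the arm, as the interface text tells. Its arguments: {"type":"object","properties":{"motion":{"type":"array","items":{"type":"number"}},"force":{"type":"number"}},"required":["motion"]}

```bash
mkdir -p pics
cat > h.py <<'E'
import numpy as np, cv2
from rig import bot, optics
def snap(n,fn=None):
    s=optics.snapshot(n)
    if fn: cv2.imwrite('pics/'+fn,cv2.cvtColor(s['image'],cv2.COLOR_RGB2BGR))
    return s
def world(s):
    h,w=s['depth'].shape; f=h/2/np.tan(np.radians(s['vertical_fov'])/2)
    v,u=np.mgrid[:h,:w]; d=s['depth'].astype(float)
    c=np.stack([(u-s['cx'])/f*d,(v-s['cy'])/f*d,d],-1)
    A=np.array(s['attitude'])
    if A.shape!=(3,3):
        from scipy.spatial.transform import Rotation as R
        A=R.from_euler('xyz',A).as_matrix()
    return c@A.T+np.array(s['origin'])
E
python3 - <<'E'
from h import *
for n in('top','side'):
    s=snap(n,n+'0.png'); print({k:v for k,v in s.items() if k not in('image','depth')})
    np.savez(n+'0.npz',**s)
print(bot.get_state(),bot.grip_depth)
E
```

```text
{'vertical_fov': 43.56668398231949, 'cx': 262.60569051147564, 'cy': 192.2101698569505, 'origin': array([ 0.40542748, -0.07233938,  1.33598776]), 'attitude': array([-3.02595732, -0.01107115, -1.56040202])}
{'vertical_fov': 53.24575774884319, 'cx': 254.8646130125869, 'cy': 191.97944014826535, 'origin': array([ 0.3018693 , -0.66898907,  0.53794364]), 'attitude': array([-2.20982022, -0.00720386, -0.41377981])}
{'time_s': 0.1, 'joints': array([-1.28171894e+00,  9.17738301e-02,  1.23172535e+00, -5.69101629e-06,
        1.81979760e+00, -5.67069891e-02]), 'joint_velocities': array([ 2.96557449e-06, -4.02837657e-03, -1.72002653e-03,  2.41005336e-03,
       -1.28525934e-03, -2.21619674e-04]), 'joint_efforts': array([ 3.13193741e-03, -4.47858024e+01, -4.07570457e+01,  7.00392458e-02,
        2.84755079e-02, -1.09790913e-04]), 'ee_pos': array([ 0.20326809, -0.56420223,  0.19634847]), 'tcp_rot': array([-3.13989095e+00, -9.10751393e-05,  3.45782901e-01]), 'wrist_force': array([ 0.0986293 ,  0.00034985, -0.05507272]), 'ft_torque': array([ 0.01199565,  0.00814389, -0.02217442]), 'finger_gap': 0.9997621270755899} 0.0187
```

View pics/top0.png

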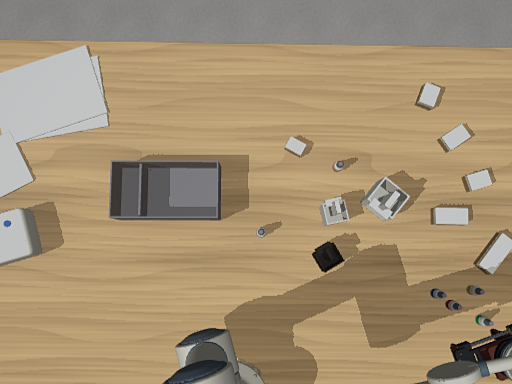

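View pics/side0.png

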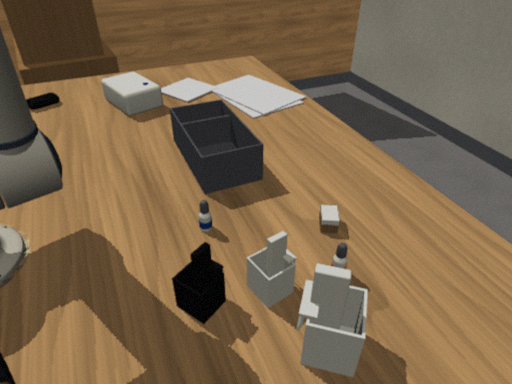

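Top view: there are three caddy-like things: black at (327,256), small white at (335,211) and larger white at (386,199). The organiser is at (165,190), with its divider at column 141. The ink bottles are at (262,232) and (340,165), and the stamp at (296,146). By the description I choose the small white one at (335,211). Next is a close crop and the measurements.

Run:
```python
from h import *
for n,(a,b,c,d) in (('top',(180,290,290,420)),('side',(215,380,160,380))):
    s=dict(np.load(n+'0.npz')); 
    im=cv2.cvtColor(s['image'],cv2.COLOR_RGB2BGR)[a:b,c:d]
    cv2.imwrite(f'pics/crop_{n}.png',cv2.resize(im,None,fx=4 if n=='top' else 3,fy=4 if n=='top' else 3,interpolation=cv2.INTER_NEAREST)[:600,:800])
s=dict(np.load('top0.npz'));W=world(s)
def rep(name,r0,r1,c0,c1,zl,zh):
    P=W[r0:r1,c0:c1].reshape(-1,3); P=P[(P[:,2]>zl)&(P[:,2]<zh)]
    rect=cv2.minAreaRect((P[:,:2]*1000).astype(np.float32)); print(name,len(P),P.mean(0).round(4),rect, 'z',np.percentile(P[:,2],[2,50,98]).round(4))
rep('table',100,120,230,280,-1,1)
rep('cad all',190,230,315,355,.02,.2)
rep('cad rim',190,230,315,355,.06,.08)
rep('cad rib',190,230,315,355,.1,.2)
rep('big rib',170,230,358,415,.1,.25); rep('big all',170,230,358,415,.02,.25)
rep('org rim',150,230,100,230,.09,.12)
rep('div',163,217,125,155,.075,.09)
rep('inkA',222,245,250,275,.02,.1);rep('inkB',155,180,330,350,.02,.1);rep('stamp',135,158,283,308,.02,.1)
s=dict(np.load('side0.npz'));W=world(s)
print('side')
rep('cad all',230,305,240,300,.02,.2)
rep('cad rim',230,305,240,300,.06,.08)
rep('cad rib',230,305,240,300,.085,.2)
rep('org rim',95,190,165,265,.09,.12)
rep('div',100,150,170,240,.078,.09)
```

```text
table 993 [ 0.7986 -0.0599 -0.0008] ((798.5473022460938, -59.87940216064453), (58.52372741699219, 140.63796997070312), 0.7233798503875732) z [-0.0064 -0.0008  0.0046]
cad all 423 [ 0.5089 -0.2743  0.0704] ((506.5044860839844, -276.51861572265625), (64.80370330810547, 61.26924133300781), 12.390375137329102) z [0.0231 0.0695 0.1216]
cad rim 204 [ 0.5118 -0.2746  0.0704] ((506.594482421875, -276.8285827636719), (64.62190246582031, 60.70945739746094), 12.608358383178711) z [0.0608 0.0703 0.0777]
cad rib 79 [ 0.5125 -0.2741  0.1162] ((512.8851318359375, -275.1558837890625), (33.550445556640625, 12.721868515014648), 11.258522987365723) z [0.1015 0.1171 0.1234]
big rib 328 [ 0.5207 -0.3946  0.1332] ((530.7001342773438, -408.2271423339844), (77.39939880371094, 84.39283752441406), 55.36509704589844) z [0.1002 0.1354 0.1666]
big all 1039 [ 0.5334 -0.4053  0.0925] ((535.3327026367188, -408.27783203125), (83.02462768554688, 90.17180633544922), 50.92767333984375) z [0.0263 0.0942 0.1655]
org rim 615 [0.5599 0.1772 0.0975] ((554.5314331054688, 172.63949584960938), (149.484130859375, 281.7402954101
[... 814 characters left out ...]
242), 11.245147705078125) z [0.0222 0.0616 0.1212]
cad rim 707 [ 0.5056 -0.2849  0.0692] ((508.7088928222656, -277.5205993652344), (65.0238265991211, 61.64103698730469), 12.259955406188965) z [0.0605 0.0698 0.0779]
cad rib 416 [ 0.5132 -0.2799  0.1077] ((514.9876708984375, -276.9756164550781), (35.068180084228516, 14.000601768493652), 14.245959281921387) z [0.0863 0.1091 0.1218]
org rim 1000 [0.5592 0.152  0.0975] ((557.0202026367188, 172.15142822265625), (151.44775390625, 286.4147644042969), 0.49577534198760986) z [0.0903 0.098  0.1029]
div 513 [0.5558 0.2562 0.0837] ((555.3680419921875, 202.9490203857422), (148.310302734375, 220.05987548828125), 0.7135952711105347) z [0.0783 0.084  0.0896]
```

View pics/crop_top.png

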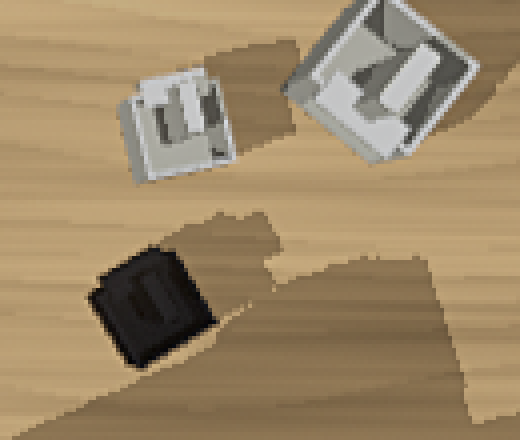

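View pics/crop_side.png

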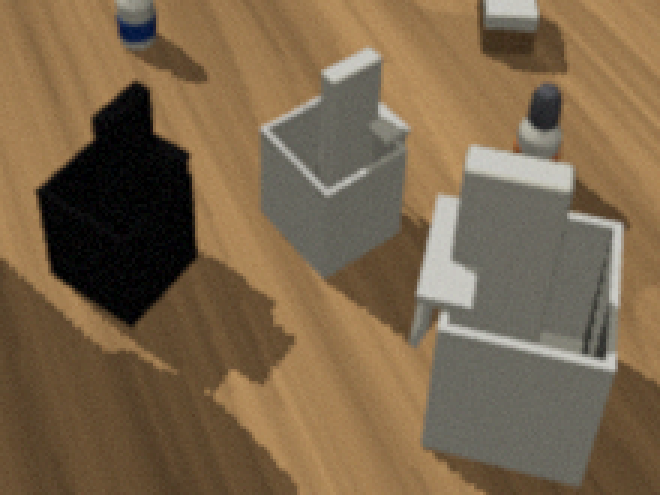

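The crop confirms it: small white caddy, lip towards +x with about 12° yaw, rib in its middle. The sizes (64×61, rib top ≈120) match. Now I'll refine the organiser, divider and rib poses.

Run:
```python
from h import *
for n in('top','side'):
    s=dict(np.load(n+'0.npz'));W=world(s)
    P=W.reshape(-1,3); P=P[(abs(P[:,0]-.56)<.11)&(abs(P[:,1]-.172)<.17)&(P[:,2]>.03)]
    R=P[(P[:,2]>.093)&(P[:,2]<.106)]
    for nm,m,ax in(('far',R[:,0]>.61,1),('near',R[:,0]<.50,1)):
        Q=R[m&(abs(R[:,1]-.17)<.12)]; 
        for _ in range(2):
            c=np.polyfit(Q[:,1]-.172,Q[:,0],1); r=Q[:,0]-np.polyval(c,Q[:,1]-.172); Q=Q[abs(r)<.004]
        print(n,nm,len(Q),'slope',c[0].round(4),'x@mid',c[1].round(4),'z',np.median(Q[:,2]).round(4))
    for nm,m in(('left',R[:,1]>.295),('right',R[:,1]<.045)):
        Q=R[m&(abs(R[:,0]-.557)<.06)]; c=np.polyfit(Q[:,0]-.557,Q[:,1],1); print(n,nm,len(Q),c.round(4))
    D=P[(P[:,2]>.076)&(P[:,2]<.09)&(abs(P[:,0]-.556)<.06)&(abs(P[:,1]-.235)<.04)]
    print(n,'div top',len(D),np.percentile(D[:,1],[2,20,50,80,98]).round(4),np.polyfit(D[:,0]-.556,D[:,1],1).round(4))
    B=W[160:260] if n=='top' else W
    B=B.reshape(-1,3);B=B[(abs(B[:,0]-.53)<.08)&(abs(B[:,1]+.41)<.08)&(B[:,2]>.12)]
    print('bigrib',B.min(0).round(3),B.max(0).round(3))
```

```text
top far 170 slope -0.0108 x@mid 0.6271 z 0.0978
top near 106 slope -0.0071 x@mid 0.4819 z 0.0985
top left 103 [0.0163 0.3098]
top right 72 [0.0012 0.0343]
top div top 139 [0.2342 0.2353 0.2372 0.24   0.2413] [0.0105 0.2375]
bigrib [ 0.506 -0.42   0.121] [ 0.549 -0.383  0.168]
side far 180 slope -0.0101 x@mid 0.6289 z 0.0999
side near 147 slope -0.0105 x@mid 0.4832 z 0.1011
side left 151 [0.0129 0.3093]
side right 217 [0.0116 0.0328]
side div top 193 [0.2316 0.2344 0.2359 0.2385 0.2414] [0.0091 0.2363]
bigrib [ 0.508 -0.424  0.12 ] [ 0.551 -0.384  0.167]
```

Call:
arm_command(motion=[0,0,-0.017,39,36,0,0.5,0,0,-0.017,39,36,0,0.5,0,0,-0.017,39,36,0,0.5,0,0,-0.017,39,36,0,0.5,0,0,-0.017,39,36,0,0.5,0,0,-0.017,39,36,0,0.5,0,0,-0.017,39,36,0,0.5,0,0,-0.017,38,36,0,0.5,0,0,0,0,0,0,0.5,0,0,0,0,0,0,0.5], force=40)

```text
time_s: 1.35
ee_pos: [0.514, -0.2767, 0.1969]
tcp_rot: [-3.141, 0.001, 0.21]
wrist_force: [-0.3, 0.2, 0.9]
finger_gap: 0.498
```

Call:
arm_command(motion=[0,0,0,0,0.5,-40,0.5,0,0,0,0,0,-40,0.5,0,0,0,0,0,-20,0.5,0,0,0,0,0,-13,0.5,0,0,0,0,0,0,0.5])

```text
time_s: 1.98
ee_pos: [0.514, -0.2764, 0.0843]
tcp_rot: [-3.141, 0.0, 0.209]
wrist_force: [-0.4, 0.3, 0.1]
finger_gap: 0.499
```

Run:
```python
from h import *
s=snap('side'); im=cv2.cvtColor(s['image'],cv2.COLOR_RGB2BGR)[150:350,180:400]
cv2.imwrite('pics/s1.png',cv2.resize(im,None,fx=3,fy=3)[:600])
st=bot.get_state();print(st['ee_pos'],st['wrist_force'],st['tcp_rot'])
```

```text
[ 0.51460713 -0.27651615  0.08537753] [ 0.18467418 -0.69459896  0.97279996] [ 3.14064732e+00 -9.28921565e-04  2.09388701e-01]
```

View pics/s1.png

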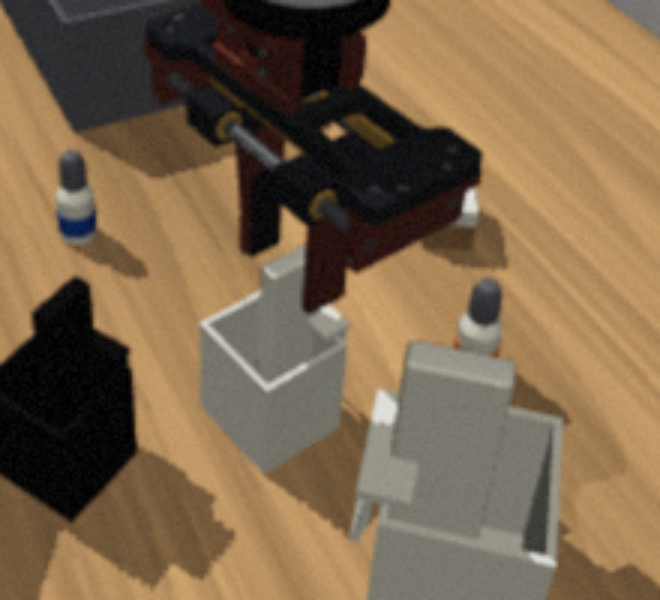

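The fingers straddle the rib of the small white caddy (rib top about (285,265) in the crop), so I'll close.

Call:
arm_command(motion=[0,0,0,0,0,0,0,0,0,0,0,0,0,0,0,0,0,0,0,0,0,0,0,0,0,0,0,0], force=40)

```text
time_s: 2.52
ee_pos: [0.5145, -0.2761, 0.0847]
tcp_rot: [3.141, -0.0, 0.21]
wrist_force: [-0.2, 0.2, 0.4]
finger_gap: 0.133
```

Call:
arm_command(motion=[0,0,0,0,0,0,0,0,0,0,0,0,0,0,0,0,0,0,0,10,0,0,0,0,0,0,30,0,0,0,0,0,0,0,0])

```text
time_s: 3.15
ee_pos: [0.5156, -0.2767, 0.1272]
tcp_rot: [3.138, -0.004, 0.21]
wrist_force: [0.2, -0.5, -2.4]
finger_gap: 0.134
```

Call:
arm_command(motion=[0,0,0,0,0,45,0,0,0,0,0,0,40,0,0,0,-0.022,9,50,0,0,0,0,-0.022,9,51,0,0,0,0,-0.022,9,51,0,0,0,0,-0.022,9,51,0,0,0,0,-0.022,9,51,0,0,0,0,-0.022,9,51,0,0,0,0,-0.022,9,51,0,0,0,0,-0.022,9,50,0,0,0,0,-0.022,9,50,0,0,0,0,0,0,0,0,0])

```text
time_s: 4.65
ee_pos: [0.5948, 0.1835, 0.2067]
tcp_rot: [-3.141, 0.003, 0.017]
wrist_force: [0.6, -0.2, -1.9]
finger_gap: 0.132
```

```bash
cat > m.py <<'E'
from h import *
import sys
tag=sys.argv[1]
st=bot.get_state();print(st['ee_pos'].round(4),st['wrist_force'].round(2),st['tcp_rot'].round(4))
for n in('top','side'):
    s=snap(n); np.savez(f'{n}_{tag}.npz',**s)
    im=cv2.cvtColor(s['image'],cv2.COLOR_RGB2BGR)
    im=im[110:250,80:260] if n=='top' else im[40:220,110:320]
    cv2.imwrite(f'pics/{n}_{tag}.png',cv2.resize(im,None,fx=3,fy=3,interpolation=cv2.INTER_CUBIC))
E
python3 m.py a
```

```text
[0.5948 0.1835 0.2067] [ 0.61 -0.19 -1.86] [-3.1413  0.0033  0.0166]
```

View pics/top_a.png

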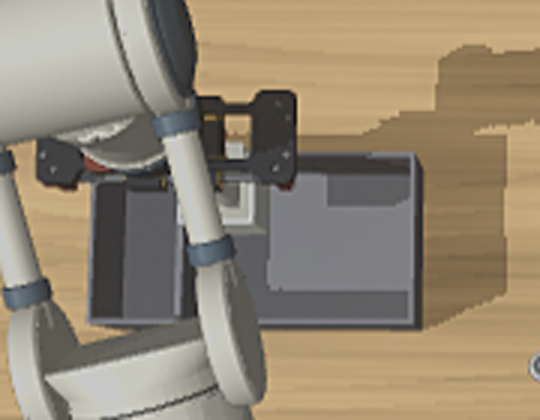

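View pics/side_a.png

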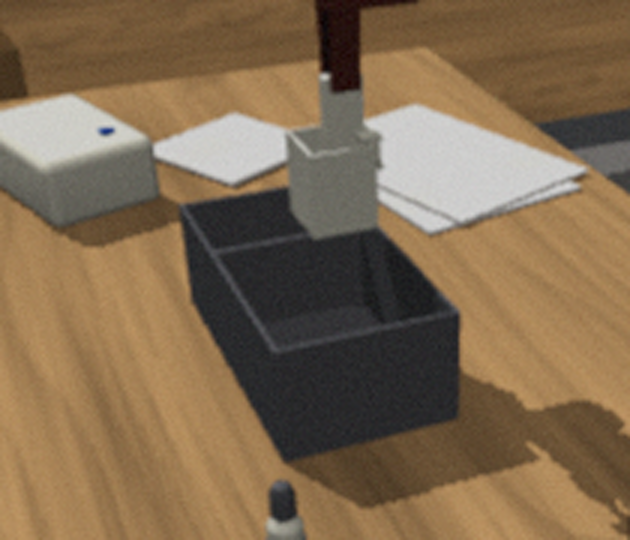

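The caddy hangs upright over the roomier compartment, lip on the far side at side-crop (375,140). Now to measure how it sits in the hand.

```bash
cat > c.py <<'E'
from h import *
import sys
# caddy pose from side view; args: tag, approx underside z
tag=sys.argv[1]; z0=float(sys.argv[2])
s=dict(np.load(f'side_{tag}.npz'));W=world(s);I=s['image'].astype(int)
br=(I.sum(2)>270)&(I.max(2)-I.min(2)<40)
P=W[br]; lo=max(z0+.004,.104)
m=(abs(P[:,0]-.6)<.06)&(abs(P[:,1]-.18)<.08)&(P[:,2]>lo)&(P[:,2]<z0+.125)
P=P[m]
F=P[(P[:,2]<z0+.06)]
A=F[(F[:,1]<np.percentile(F[:,1],50)+.004)]
c=None
for _ in range(4):
    c,res,_,_=np.linalg.lstsq(np.c_[np.ones(len(A)),A[:,0]-.598,A[:,2]-z0-.035],A[:,1],rcond=None)
    r=A[:,1]-np.c_[np.ones(len(A)),A[:,0]-.598,A[:,2]-z0-.035]@c; A=A[abs(r)<.004]
print('-y face y',c.round(4),len(A),'x range',np.percentile(A[:,0],[1,99]).round(4),'z',np.percentile(A[:,2],[1,99]).round(4))
Rr=P[(P[:,2]>z0+.062)&(P[:,2]<z0+.08)]
print('rim rect',cv2.minAreaRect((Rr[:,:2]*1000).astype(np.float32)))
T=P[(P[:,2]>z0+.1)];print('rib top z',np.percentile(P[:,2],99).round(4))
E
python3 c.py a .1234
```

```text
-y face y [ 0.1525  0.0174 -0.0067] 482 x range [0.5572 0.6131] z [0.128  0.1828]
rim rect ((588.758056640625, 179.9708709716797), (65.58623504638672, 64.02208709716797), 0.4921989440917969)
rib top z 0.2387
```

Call:
arm_command(motion=[0,0,-0.007,0,-4.5,-20,0,0,0,0,0,0,-25,0,0,0,0,0,0,-15,0,0,0,0,0,0,0,0,0,0,0,0,0,0,0])

```text
time_s: 5.38
ee_pos: [0.5958, 0.1752, 0.1505]
tcp_rot: [-3.141, -0.001, 0.004]
wrist_force: [-0.3, -0.8, -2.4]
finger_gap: 0.133
```

```bash
python3 m.py b; python3 c.py b .063
```

```text
[0.5958 0.1752 0.1505] [-0.34 -0.79 -2.38] [-3.1413e+00 -1.5000e-03  4.3000e-03]
-y face y [ 0.1465  0.008  -0.0032] 151 x range [0.558  0.6124] z [0.1041 0.1227]
rim rect ((590.3572998046875, 174.86676025390625), (66.54097747802734, 63.3723258972168), 0.05926172435283661)
rib top z 0.1854
```

View pics/side_b.png

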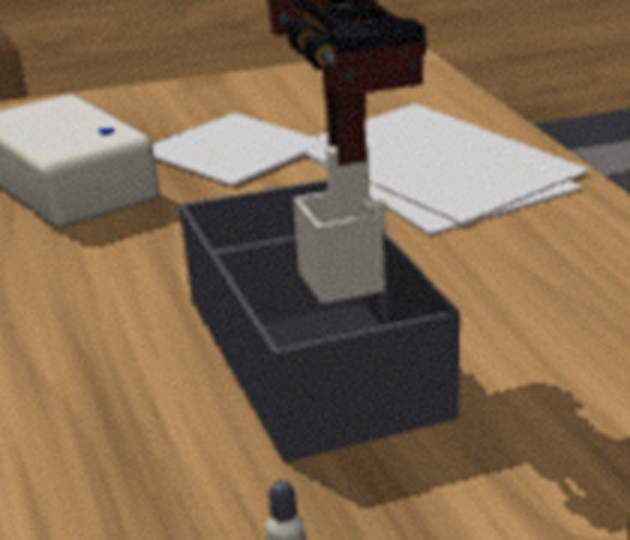

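Call:
arm_command(motion=[0,0,0.004,5,2,-5,0,0,0,0,5,0,0,0,0,0,0,0,0,0,0,0,0,0,0,0,0,0])

```text
time_s: 5.98
ee_pos: [0.6054, 0.1775, 0.1443]
tcp_rot: [3.142, 0.0, 0.009]
wrist_force: [0.0, -0.7, -2.2]
finger_gap: 0.132
```

Call:
arm_command(motion=[0,0,0,1,0,0,0,0,0,0,0,0,0,0])

```text
time_s: 6.22
ee_pos: [0.6064, 0.1775, 0.1444]
tcp_rot: [3.142, -0.0, 0.009]
wrist_force: [-1.2, -0.5, -1.9]
finger_gap: 0.133
```

Call:
arm_command(motion=[0,0,0,0.5,0,0,0,0,0,0,0,0,0,0])

```text
time_s: 6.48
ee_pos: [0.6069, 0.1775, 0.1443]
tcp_rot: [-3.142, 0.0, 0.009]
wrist_force: [-0.9, 0.1, -3.2]
finger_gap: 0.133
```

Call:
arm_command(motion=[0,0,0,0.5,0,0,0,0,0,0,0,0,0,0])

```text
time_s: 6.72
ee_pos: [0.6074, 0.1775, 0.1443]
tcp_rot: [3.142, 0.0, 0.009]
wrist_force: [-0.0, -0.0, -2.9]
finger_gap: 0.13
```

Call:
arm_command(motion=[0,0,0,0.5,0,0,0,0,0,0,0,0,0,0])

```text
time_s: 6.98
ee_pos: [0.6079, 0.1775, 0.1443]
tcp_rot: [-3.142, 0.0, 0.009]
wrist_force: [0.1, -0.3, -2.2]
finger_gap: 0.132
```

Call:
arm_command(motion=[0,0,0,0.5,0,0,0,0,0,0,0,0,0,0])

```text
time_s: 7.22
ee_pos: [0.6084, 0.1775, 0.1443]
tcp_rot: [3.142, 0.0, 0.009]
wrist_force: [-0.4, -0.2, -2.1]
finger_gap: 0.129
```

Call:
arm_command(motion=[0,0,0,0.5,0,0,0,0,0,0,0,0,0,0])

```text
time_s: 7.48
ee_pos: [0.6089, 0.1775, 0.1443]
tcp_rot: [3.142, 0.0, 0.009]
wrist_force: [0.2, -0.4, -2.0]
finger_gap: 0.132
```

Call:
arm_command(motion=[0,0,0,0.5,0,0,0,0,0,0,0,0,0,0])

```text
time_s: 7.72
ee_pos: [0.6094, 0.1775, 0.1443]
tcp_rot: [3.142, 0.0, 0.009]
wrist_force: [-0.4, -0.9, -2.4]
finger_gap: 0.133
```

Call:
arm_command(motion=[0,0,0,0.5,0,0,0,0,0,0,0,0,0,0])

```text
time_s: 7.98
ee_pos: [0.6099, 0.1775, 0.1443]
tcp_rot: [-3.142, -0.0, 0.009]
wrist_force: [-0.5, 0.9, -2.4]
finger_gap: 0.133
```

Call:
arm_command(motion=[0,0,0,0.5,0,0,0,0,0,0,0,0,0,0])

```text
time_s: 8.22
ee_pos: [0.6103, 0.1775, 0.1444]
tcp_rot: [-3.142, 0.0, 0.009]
wrist_force: [-0.4, -0.0, -1.7]
finger_gap: 0.133
```

Call:
arm_command(motion=[0,0,0,0.5,0,0,0,0,0,0,0,0,0,0])

```text
time_s: 8.48
ee_pos: [0.6106, 0.1775, 0.1444]
tcp_rot: [-3.142, 0.001, 0.009]
wrist_force: [-1.5, -0.1, -1.0]
finger_gap: 0.132
```

```bash
python3 m.py d; python3 c.py d .061
```

```text
[0.6106 0.1775 0.1444] [-1.53 -0.09 -0.96] [-3.1415e+00  5.0000e-04  8.9000e-03]
-y face y [ 0.1488  0.0042 -0.0074] 133 x range [0.5729 0.6267] z [0.1042 0.1205]
rim rect ((604.4476318359375, 176.8404541015625), (65.58616638183594, 64.99532318115234), 0.28210216760635376)
rib top z 0.1806
```

View pics/side_d.png

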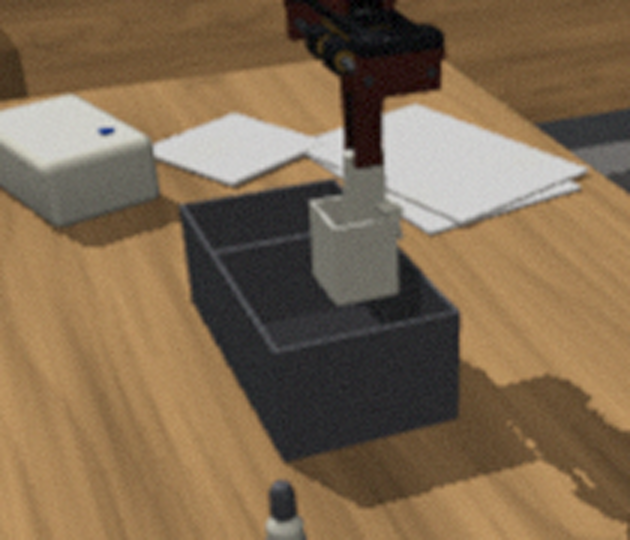

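Wall contact found (Fx −1.5 N at TCP x 610.6, lip clear above the rim). I'll back off 0.4 mm and lower.

Call:
arm_command(motion=[0,0,0,-0.4,0,-3,0,0,0,0,0,0,-3,0,0,0,0,0,0,-3,0,0,0,0,0,0,0,0])

```text
time_s: 9.07
ee_pos: [0.6104, 0.1774, 0.1346]
tcp_rot: [3.141, 0.001, 0.009]
wrist_force: [-0.7, -0.3, -2.4]
finger_gap: 0.132
```

Call:
arm_command(motion=[0,0,0,0,0,-2,0,0,0,0,0,0,0,0])

```text
time_s: 9.32
ee_pos: [0.6104, 0.1775, 0.1331]
tcp_rot: [3.142, 0.0, 0.009]
wrist_force: [-1.3, 0.0, -2.7]
finger_gap: 0.132
```

Call:
arm_command(motion=[0,0,0,0,0,-2,0,0,0,0,0,0,0,0])

```text
time_s: 9.57
ee_pos: [0.6104, 0.1775, 0.1311]
tcp_rot: [3.142, 0.0, 0.009]
wrist_force: [-1.6, -0.2, -2.0]
finger_gap: 0.133
```

Call:
arm_command(motion=[0,0,0,-0.2,0,-1,0,0,0,0,0,0,0,0])

```text
time_s: 9.82
ee_pos: [0.6104, 0.1775, 0.1303]
tcp_rot: [-3.142, -0.0, 0.009]
wrist_force: [-0.8, -0.4, -2.7]
finger_gap: 0.137
```

Call:
arm_command(motion=[0,0,0,0,0,-1,0,0,0,0,0,0,0,0])

```text
time_s: 10.07
ee_pos: [0.6104, 0.1775, 0.1299]
tcp_rot: [-3.141, -0.001, 0.009]
wrist_force: [-3.2, -0.4, 1.2]
finger_gap: 0.135
```

Call:
arm_command(motion=[0,0,0,0,0,-1,0,0,0,0,0,0,0,0])

```text
time_s: 10.32
ee_pos: [0.6104, 0.1776, 0.1295]
tcp_rot: [-3.141, -0.001, 0.009]
wrist_force: [-3.6, 0.1, 5.4]
finger_gap: 0.132
```

Call:
arm_command(motion=[0,0,0,0,0,-1,0,0,0,0,0,0,0,0])

```text
time_s: 10.58
ee_pos: [0.6105, 0.1776, 0.1293]
tcp_rot: [-3.141, -0.002, 0.009]
wrist_force: [-4.9, -0.4, 8.0]
finger_gap: 0.134
```

Call:
arm_command(motion=[0,0,0,-0.7,0,0,0,0,0,0,0,0,0,0])

```text
time_s: 10.82
ee_pos: [0.6103, 0.1776, 0.1293]
tcp_rot: [-3.141, -0.003, 0.009]
wrist_force: [-3.2, -0.8, 7.3]
finger_gap: 0.13
```

```bash
python3 - <<'E'
from h import *
s=snap('side','x.png'); np.savez('side_e.npz',**s)
im=cv2.cvtColor(s['image'],cv2.COLOR_RGB2BGR)[60:150,190:280]
cv2.imwrite('pics/side_e.png',cv2.resize(im,None,fx=6.5,fy=6.5,interpolation=cv2.INTER_CUBIC))
st=bot.get_state();print(st['ee_pos'],st['wrist_force'],st['tcp_rot'],st['ft_torque'])
E
python3 c.py e .046
```

```text
[0.61027115 0.17764587 0.12925191] [-3.46312032 -0.61439614  7.26214942] [-3.14098188e+00 -3.07048316e-03  8.80228904e-03] [-0.06160837  0.63076061 -0.03119691]
-y face y [0.1206 0.03   1.1497] 18 x range [0.5735 0.6131] z [0.1043 0.106 ]
rim rect ((603.189453125, 177.36709594726562), (63.25246810913086, 62.2657356262207), 1.4716233015060425)
rib top z 0.1658
```

View pics/side_e.png

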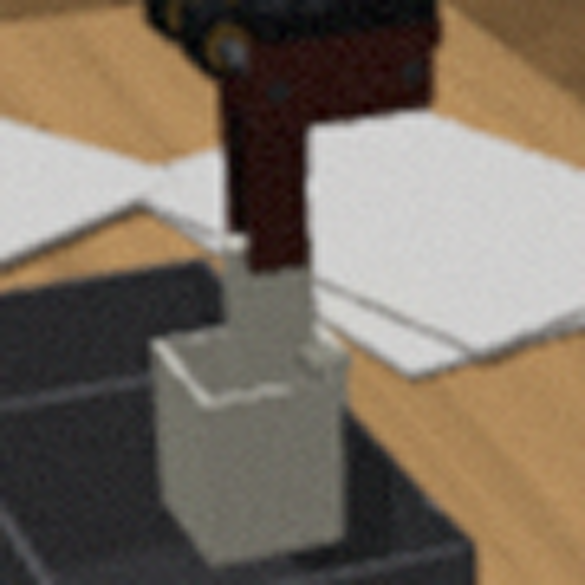

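Call:
arm_command(motion=[0,0,0,-1.2,0,0,0,0,0,0,0,0,0,0])

```text
time_s: 11.12
ee_pos: [0.61, 0.1776, 0.1292]
tcp_rot: [-3.141, -0.005, 0.009]
wrist_force: [1.6, 0.2, 5.5]
finger_gap: 0.132
```

Call:
arm_command(motion=[0,0,0,0.4,0,-0.5,0,0,0,0,0,0,0,0])

```text
time_s: 11.38
ee_pos: [0.6103, 0.1776, 0.1289]
tcp_rot: [-3.141, -0.005, 0.009]
wrist_force: [-1.3, 0.2, 7.2]
finger_gap: 0.134
```

Call:
arm_command(motion=[0,0,0,0,0,-0.5,0,0,0,0,0,0,0,0])

```text
time_s: 11.62
ee_pos: [0.6103, 0.1776, 0.1285]
tcp_rot: [-3.141, -0.005, 0.009]
wrist_force: [-0.2, -0.0, 7.0]
finger_gap: 0.134
```

Call:
arm_command(motion=[0,0,0,0,0,-0.7,0,0,0,0,0,0,0,0])

```text
time_s: 11.88
ee_pos: [0.6103, 0.1776, 0.1279]
tcp_rot: [-3.141, -0.005, 0.009]
wrist_force: [0.1, 0.3, 8.1]
finger_gap: 0.132
```

Call:
arm_command(motion=[0,0,0,0,0,-0.7,0,0,0,0,0,0,0,0])

```text
time_s: 12.12
ee_pos: [0.6103, 0.1776, 0.1273]
tcp_rot: [-3.141, -0.005, 0.009]
wrist_force: [-0.5, -0.9, 8.0]
finger_gap: 0.132
```

Call:
arm_command(motion=[0,0,0,0,0,-0.7,0,0,0,0,0,0,0,0])

```text
time_s: 12.38
ee_pos: [0.6103, 0.1776, 0.1266]
tcp_rot: [-3.141, -0.005, 0.009]
wrist_force: [-0.3, -0.0, 6.6]
finger_gap: 0.132
```

Call:
arm_command(motion=[0,0,0,0,0,-0.7,0,0,0,0,0,0,0,0])

```text
time_s: 12.62
ee_pos: [0.6103, 0.1777, 0.1266]
tcp_rot: [-3.141, -0.006, 0.009]
wrist_force: [-1.6, -0.4, 9.7]
finger_gap: 0.132
```

Call:
arm_command(motion=[0,0,0,0,0,-0.7,0,0,0,0,0,0,0,0])

```text
time_s: 12.88
ee_pos: [0.6103, 0.1776, 0.1248]
tcp_rot: [-3.141, -0.005, 0.009]
wrist_force: [0.5, 0.3, 5.5]
finger_gap: 0.13
```

Call:
arm_command(motion=[0,0,0,0,0,-0.6,0,0,0,0,0,0,0,0])

```text
time_s: 13.12
ee_pos: [0.6103, 0.1776, 0.1239]
tcp_rot: [-3.141, -0.005, 0.009]
wrist_force: [0.4, -0.6, 5.5]
finger_gap: 0.13
```

Call:
arm_command(motion=[0,0,0,0,0,-0.6,0,0,0,0,0,0,0,0])

```text
time_s: 13.38
ee_pos: [0.6103, 0.1777, 0.1233]
tcp_rot: [-3.141, -0.005, 0.009]
wrist_force: [0.6, 0.3, 4.8]
finger_gap: 0.133
```

Call:
arm_command(motion=[0,0,0,0,0,-1,0,0,0,0,0,0,0,0])

```text
time_s: 13.62
ee_pos: [0.6102, 0.1777, 0.1222]
tcp_rot: [-3.141, -0.004, 0.009]
wrist_force: [0.2, -0.6, 5.9]
finger_gap: 0.136
```

Call:
arm_command(motion=[0,0,0,0,0,-1,0,0,0,0,0,0,0,0])

```text
time_s: 13.88
ee_pos: [0.6103, 0.1776, 0.1213]
tcp_rot: [-3.141, -0.005, 0.009]
wrist_force: [0.6, -0.2, 5.8]
finger_gap: 0.134
```

Call:
arm_command(motion=[0,0,0,0,0,-1,0,0,0,0,0,0,0,0])

```text
time_s: 14.12
ee_pos: [0.6103, 0.1776, 0.1202]
tcp_rot: [-3.141, -0.005, 0.009]
wrist_force: [1.6, 0.7, 4.9]
finger_gap: 0.131
```

Call:
arm_command(motion=[0,0,0,0,0,-1,0,0,0,0,0,0,0,0])

```text
time_s: 14.38
ee_pos: [0.6103, 0.1777, 0.1193]
tcp_rot: [-3.141, -0.005, 0.009]
wrist_force: [0.5, 0.1, 5.0]
finger_gap: 0.131
```

Call:
arm_command(motion=[0,0,0,0,0,-1,0,0,0,0,0,0,0,0])

```text
time_s: 14.62
ee_pos: [0.6103, 0.1777, 0.1183]
tcp_rot: [-3.141, -0.005, 0.009]
wrist_force: [0.8, 0.1, 5.2]
finger_gap: 0.131
```

Call:
arm_command(motion=[0,0,0,0,0,-1,0,0,0,0,0,0,0,0])

```text
time_s: 14.88
ee_pos: [0.6103, 0.1776, 0.1173]
tcp_rot: [-3.141, -0.005, 0.009]
wrist_force: [0.3, 0.4, 5.6]
finger_gap: 0.132
```

Call:
arm_command(motion=[0,0,0,0,0,-0.5,0,0,0,0,0,0,0,0])

```text
time_s: 15.12
ee_pos: [0.6103, 0.1776, 0.1168]
tcp_rot: [-3.141, -0.005, 0.009]
wrist_force: [0.5, 0.3, 6.2]
finger_gap: 0.137
```

Call:
arm_command(motion=[0,0,0,0,0,-0.5,0,0,0,0,0,0,0,0])

```text
time_s: 15.38
ee_pos: [0.6103, 0.1777, 0.1163]
tcp_rot: [-3.141, -0.005, 0.009]
wrist_force: [0.5, 0.5, 5.7]
finger_gap: 0.133
```

Call:
arm_command(motion=[0,0,0,0,0,-0.5,0,0,0,0,0,0,0,0])

```text
time_s: 15.62
ee_pos: [0.6103, 0.1776, 0.1158]
tcp_rot: [-3.141, -0.005, 0.009]
wrist_force: [-0.2, 0.6, 5.3]
finger_gap: 0.134
```

Call:
arm_command(motion=[0,0,0,0,0,-0.5,0,0,0,0,0,0,0,0])

```text
time_s: 15.88
ee_pos: [0.6103, 0.1776, 0.1154]
tcp_rot: [-3.141, -0.005, 0.009]
wrist_force: [1.0, -0.0, 5.7]
finger_gap: 0.132
```

Call:
arm_command(motion=[0,0,0,0,0,-0.5,0,0,0,0,0,0,0,0])

```text
time_s: 16.12
ee_pos: [0.6103, 0.1777, 0.1149]
tcp_rot: [-3.141, -0.005, 0.009]
wrist_force: [1.0, -0.1, 5.4]
finger_gap: 0.133
```

Call:
arm_command(motion=[0,0,0,0,0,-0.5,0,0,0,0,0,0,0,0])

```text
time_s: 16.38
ee_pos: [0.6103, 0.1777, 0.1147]
tcp_rot: [-3.141, -0.005, 0.009]
wrist_force: [0.0, 0.2, 5.9]
finger_gap: 0.135
```

Call:
arm_command(motion=[0,0,0,0,0,-0.5,0,0,0,0,0,0,0,0])

```text
time_s: 16.62
ee_pos: [0.6103, 0.1776, 0.1147]
tcp_rot: [-3.141, -0.005, 0.009]
wrist_force: [-1.4, 0.6, 7.9]
finger_gap: 0.133
```

Call:
arm_command(motion=[0,0,0,0,0,-0.3,0,0,0,0,0,0,0,0])

```text
time_s: 16.88
ee_pos: [0.6103, 0.1777, 0.1147]
tcp_rot: [-3.141, -0.005, 0.009]
wrist_force: [-2.0, -0.4, 8.5]
finger_gap: 0.131
```

```bash
cat > n.py <<'E'
from h import *
import sys
t=sys.argv[1]
st=bot.get_state();print(st['ee_pos'].round(4),st['wrist_force'].round(2),st['tcp_rot'].round(4))
s=snap('side');np.savez(f'side_{t}.npz',**s)
im=cv2.cvtColor(s['image'],cv2.COLOR_RGB2BGR)[60:150,170:280]
cv2.imwrite(f'pics/side_{t}.png',cv2.resize(im,None,fx=6.5,fy=6.5,interpolation=cv2.INTER_CUBIC))
W=world(s);I=s['image'].astype(int)
br=(I.sum(2)>270)&(I.max(2)-I.min(2)<40)
P=W[br];m=(abs(P[:,0]-.6)<.06)&(abs(P[:,1]-.19)<.08)
P=P[m]
for a,b in((.05,.09),(.093,.112),(.112,.16)):
    Q=P[(P[:,2]>a)&(P[:,2]<b)]
    if len(Q)>10: print((a,b),len(Q),'x,y,z pct2/50/98',np.percentile(Q,[2,50,98],axis=0).round(4).tolist())
F=P[(P[:,2]>.045)&(P[:,2]<.092)];F=F[F[:,1]<np.median(F[:,1])+.004]
for _ in range(4):
    M=np.c_[np.ones(len(F)),F[:,0]-.598,F[:,2]-.065];c=np.linalg.lstsq(M,F[:,1],rcond=None)[0];F=F[abs(F[:,1]-M@c)<.004]
print('-y face',c.round(4),len(F))
D=W.reshape(-1,3);D=D[(D[:,2]>.076)&(D[:,2]<.09)&(abs(D[:,0]-.53)<.035)&(abs(D[:,1]-.238)<.03)]
print('div',np.percentile(D[:,1],[2,20,50,80,98]).round(4),len(D))
E
python3 n.py f
```

```text
[0.6103 0.1777 0.1147] [-1.98 -0.37  8.51] [-3.1406 -0.0054  0.0086]
(0.05, 0.09) 398 x,y,z pct2/50/98 [[0.5715, 0.146, 0.0505], [0.5927, 0.1496, 0.0719], [0.6261, 0.2065, 0.0892]]
(0.093, 0.112) 274 x,y,z pct2/50/98 [[0.5718, 0.146, 0.0933], [0.602, 0.1707, 0.1005], [0.6349, 0.207, 0.11]]
(0.112, 0.16) 141 x,y,z pct2/50/98 [[0.5937, 0.1696, 0.1124], [0.6057, 0.173, 0.1269], [0.6256, 0.1814, 0.1525]]
-y face [ 0.1488  0.0109 -0.0016] 334
div [0.2319 0.2342 0.2356 0.2376 0.2417] 117
```

View pics/side_f.png

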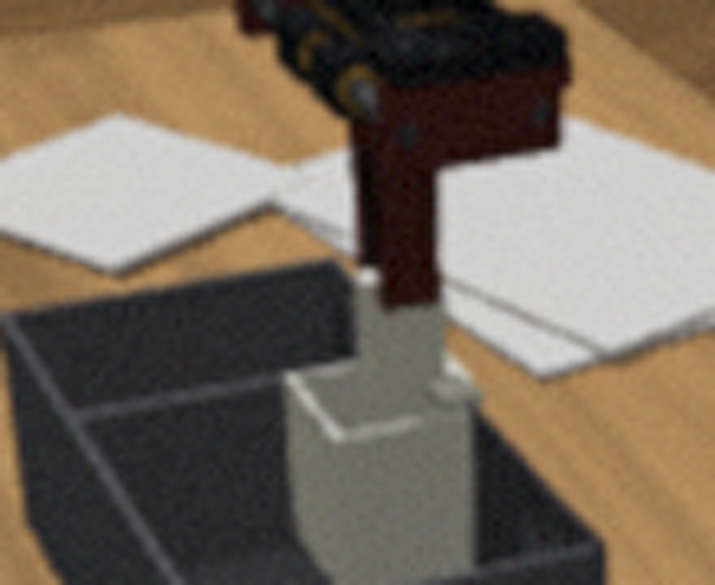

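Home: the bridge is on the rim, caddy top at z ≈ 100.5, and the push no longer moves it. I'll relax the press, then slide in +y.

Call:
arm_command(motion=[0,0,0,-0.2,0,1.5,0,0,0,0,0,0,0,0])

```text
time_s: 17.18
ee_pos: [0.61, 0.1776, 0.1147]
tcp_rot: [-3.141, -0.004, 0.009]
wrist_force: [3.7, 0.3, 6.3]
finger_gap: 0.132
```

Call:
arm_command(motion=[0,0,0,0,2,0,0,0,0,0,0,0,0,0])

```text
time_s: 17.42
ee_pos: [0.61, 0.1781, 0.1146]
tcp_rot: [3.14, -0.004, 0.008]
wrist_force: [2.4, -3.6, 6.8]
finger_gap: 0.136
```

Call:
arm_command(motion=[0,0,0,0,2,0,0,0,0,0,0,0,0,0])

```text
time_s: 17.68
ee_pos: [0.61, 0.179, 0.1147]
tcp_rot: [3.138, -0.003, 0.007]
wrist_force: [1.4, -6.4, 7.3]
finger_gap: 0.136
```

Call:
arm_command(motion=[0,0,0,-0.1,2,0,0,0,0,0,0,0,0,0])

```text
time_s: 17.92
ee_pos: [0.61, 0.1801, 0.1148]
tcp_rot: [3.136, -0.004, 0.006]
wrist_force: [1.9, -9.1, 7.3]
finger_gap: 0.135
```

Call:
arm_command(motion=[0,0,0,0,0,1.5,0,0,0,0,0,0,0,0])

```text
time_s: 18.18
ee_pos: [0.6098, 0.1803, 0.1149]
tcp_rot: [3.137, -0.002, 0.006]
wrist_force: [3.1, -8.8, 3.3]
finger_gap: 0.131
```

```bash
python3 n.py g
```

```text
[0.6098 0.1803 0.1149] [ 3.06 -8.77  3.32] [ 3.1366e+00 -2.3000e-03  6.0000e-03]
(0.05, 0.09) 406 x,y,z pct2/50/98 [[0.5714, 0.1468, 0.0508], [0.5916, 0.1507, 0.0719], [0.626, 0.2078, 0.0893]]
(0.093, 0.112) 274 x,y,z pct2/50/98 [[0.5718, 0.1476, 0.0934], [0.6017, 0.1723, 0.1006], [0.6344, 0.2085, 0.1108]]
(0.112, 0.16) 152 x,y,z pct2/50/98 [[0.5936, 0.1715, 0.1125], [0.6064, 0.1754, 0.128], [0.6271, 0.185, 0.1527]]
-y face [0.1495 0.0161 0.0163] 336
div [0.2322 0.2341 0.2357 0.2376 0.2417] 114
```

View pics/side_g.png

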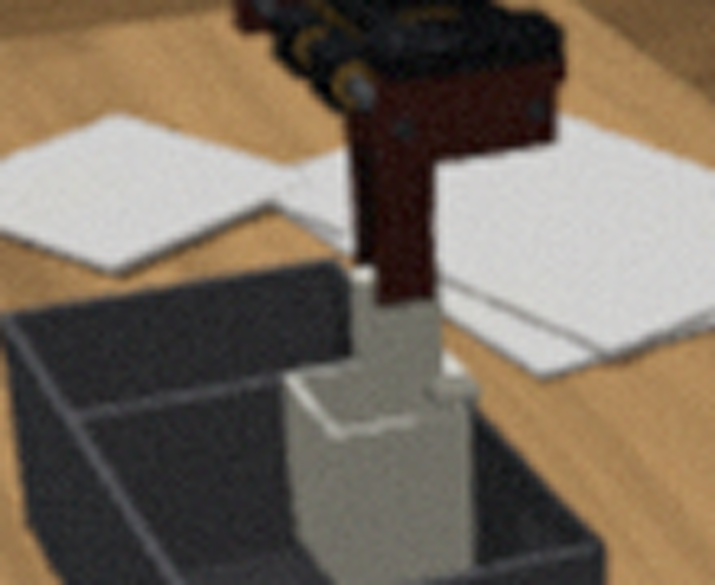

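Call:
arm_command(motion=[0.01,0,0.003,0.5,0,0,0,0,0,0,0,0,0,0])

```text
time_s: 18.48
ee_pos: [0.61, 0.1805, 0.1148]
tcp_rot: [-3.136, -0.002, 0.009]
wrist_force: [3.1, -7.1, 3.4]
finger_gap: 0.132
```

Call:
arm_command(motion=[0.002,0,0,0,1,0,0,0,0,0,0,0,0,0])

```text
time_s: 18.73
ee_pos: [0.61, 0.181, 0.1148]
tcp_rot: [-3.135, -0.002, 0.009]
wrist_force: [2.7, -8.6, 2.9]
finger_gap: 0.131
```

```bash
python3 n.py g2
```

```text
[0.61   0.181  0.1148] [ 2.66 -8.62  2.88] [-3.1351e+00 -1.7000e-03  8.8000e-03]
(0.05, 0.09) 407 x,y,z pct2/50/98 [[0.5715, 0.1476, 0.0512], [0.592, 0.1513, 0.0723], [0.6266, 0.2092, 0.0895]]
(0.093, 0.112) 269 x,y,z pct2/50/98 [[0.5719, 0.1486, 0.0933], [0.6011, 0.1729, 0.1006], [0.6346, 0.2091, 0.1104]]
(0.112, 0.16) 152 x,y,z pct2/50/98 [[0.5939, 0.1712, 0.1124], [0.6062, 0.1755, 0.1271], [0.6273, 0.1834, 0.1537]]
-y face [0.1505 0.0164 0.0154] 339
div [0.2322 0.2343 0.2358 0.2375 0.2406] 113
```

Call:
arm_command(motion=[0,0,0,0,1,0,0,0,0,0,0,0,0,0])

```text
time_s: 19.02
ee_pos: [0.61, 0.1818, 0.1149]
tcp_rot: [-3.135, -0.002, 0.009]
wrist_force: [3.1, -8.8, 3.9]
finger_gap: 0.133
```

```bash
python3 n.py g3
```

```text
[0.61   0.1818 0.1149] [ 3.09 -8.76  3.92] [-3.1355e+00 -1.7000e-03  8.6000e-03]
(0.05, 0.09) 410 x,y,z pct2/50/98 [[0.5715, 0.1479, 0.0507], [0.5925, 0.152, 0.0717], [0.6268, 0.2089, 0.0889]]
(0.093, 0.112) 273 x,y,z pct2/50/98 [[0.5719, 0.1496, 0.0933], [0.6019, 0.1737, 0.1007], [0.6346, 0.2098, 0.1108]]
(0.112, 0.16) 149 x,y,z pct2/50/98 [[0.5937, 0.1729, 0.1136], [0.6055, 0.1764, 0.1271], [0.6274, 0.1848, 0.1555]]
-y face [0.151  0.0091 0.0206] 342
div [0.2319 0.2341 0.2356 0.2374 0.2409] 115
```

Call:
arm_command(motion=[0.016,0,0,0.4,0,0,0,0,0,0,0,0,0,0])

```text
time_s: 19.32
ee_pos: [0.6101, 0.1821, 0.1148]
tcp_rot: [-3.119, -0.001, 0.009]
wrist_force: [1.6, -7.8, 3.5]
finger_gap: 0.132
```

Call:
arm_command(motion=[0,0,0,0,2,0,0,0,0,0,0,0,0,0])

```text
time_s: 19.58
ee_pos: [0.6101, 0.1835, 0.1149]
tcp_rot: [-3.12, -0.001, 0.009]
wrist_force: [0.7, -10.4, 5.6]
finger_gap: 0.13
```

```bash
python3 n.py g4
```

```text
[0.6101 0.1835 0.1149] [  0.7  -10.39   5.57] [-3.1201e+00 -1.0000e-03  8.6000e-03]
(0.05, 0.09) 408 x,y,z pct2/50/98 [[0.5715, 0.1496, 0.0509], [0.5921, 0.1533, 0.0716], [0.6272, 0.2109, 0.0892]]
(0.093, 0.112) 275 x,y,z pct2/50/98 [[0.5717, 0.1504, 0.0933], [0.6011, 0.1758, 0.1006], [0.6342, 0.2117, 0.1111]]
(0.112, 0.16) 139 x,y,z pct2/50/98 [[0.5937, 0.174, 0.1125], [0.6058, 0.1776, 0.1269], [0.6272, 0.1862, 0.1538]]
-y face [0.1525 0.0015 0.0235] 345
div [0.2324 0.2344 0.2358 0.2374 0.2414] 114
```

View pics/side_g4.png

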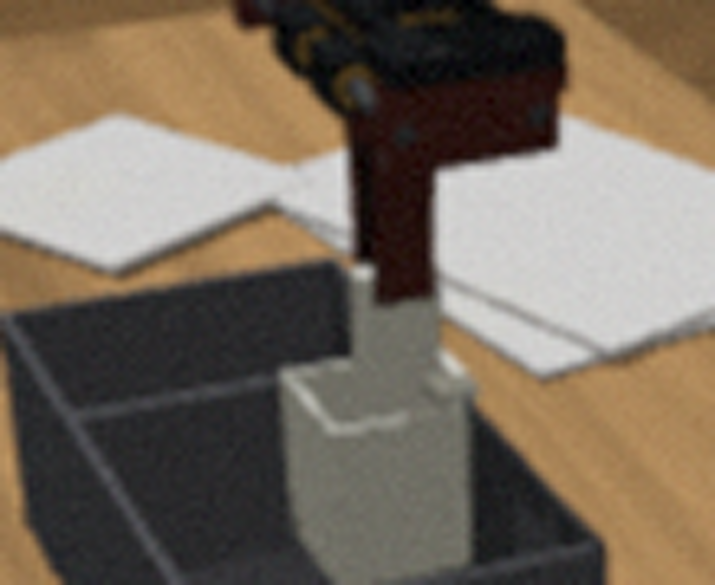

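Call:
arm_command(motion=[0.02,0,0,0,0,0,0,0,0,0,0,0,0,0], force=60)

```text
time_s: 19.88
ee_pos: [0.61, 0.184, 0.1148]
tcp_rot: [-3.099, -0.001, 0.009]
wrist_force: [0.6, -8.7, 4.3]
finger_gap: 0.13
```

Call:
arm_command(motion=[0,0,0,0,2,0.5,0,0,0,0,0,0,0,0])

```text
time_s: 20.12
ee_pos: [0.61, 0.1859, 0.1148]
tcp_rot: [-3.1, -0.001, 0.009]
wrist_force: [1.1, -8.5, 3.9]
finger_gap: 0.131
```

```bash
python3 n.py g5; python3 n.py g6|grep face
```

```text
[0.61   0.1859 0.1148] [ 1.14 -8.51  3.89] [-3.0997e+00 -8.0000e-04  8.8000e-03]
(0.05, 0.09) 404 x,y,z pct2/50/98 [[0.5714, 0.1528, 0.0508], [0.5924, 0.1563, 0.0722], [0.6256, 0.2142, 0.0896]]
(0.093, 0.112) 264 x,y,z pct2/50/98 [[0.5717, 0.1534, 0.0932], [0.6024, 0.1779, 0.1006], [0.6344, 0.214, 0.1106]]
(0.112, 0.16) 140 x,y,z pct2/50/98 [[0.5937, 0.1762, 0.1132], [0.6045, 0.1801, 0.1263], [0.6257, 0.1866, 0.1519]]
-y face [ 1.556e-01 -1.000e-04 -1.340e-02] 331
div [0.2322 0.2342 0.2354 0.2378 0.2416] 119
-y face [ 0.1558 -0.0035 -0.0006] 335
```

Call:
arm_command(motion=[0,0,0.005,0,2,0,0,0,0,0,0,2,0,0,0,0,0,0,0,0,0])

```text
time_s: 20.6
ee_pos: [0.61, 0.1896, 0.1148]
tcp_rot: [-3.1, -0.001, 0.013]
wrist_force: [0.7, -9.9, 2.7]
finger_gap: 0.129
```

Call:
arm_command(motion=[0,0,0,0,2,0,0,0,0,0,0,2,0,0,0,0,0,-0.1,1,0,0,0,0,0,0,0,0,0])

```text
time_s: 21.1
ee_pos: [0.61, 0.1945, 0.1148]
tcp_rot: [-3.1, -0.001, 0.013]
wrist_force: [0.6, -9.7, 3.6]
finger_gap: 0.135
```

```bash
python3 n.py g7; python3 n.py g8|grep face
```

```text
[0.61   0.1945 0.1148] [ 0.64 -9.7   3.58] [-3.1003e+00 -7.0000e-04  1.3400e-02]
(0.05, 0.09) 398 x,y,z pct2/50/98 [[0.5714, 0.1614, 0.0507], [0.5928, 0.1648, 0.0722], [0.6263, 0.2215, 0.0895]]
(0.093, 0.112) 269 x,y,z pct2/50/98 [[0.5716, 0.1616, 0.0932], [0.6016, 0.186, 0.1006], [0.6341, 0.2227, 0.1105]]
(0.112, 0.16) 146 x,y,z pct2/50/98 [[0.5937, 0.1853, 0.1125], [0.6061, 0.1886, 0.1274], [0.6267, 0.2075, 0.1528]]
-y face [ 0.1642  0.0109 -0.0146] 330
div [0.2317 0.234  0.2358 0.238  0.2416] 114
-y face [0.1641 0.009  0.0032] 336
```

View pics/side_g8.png

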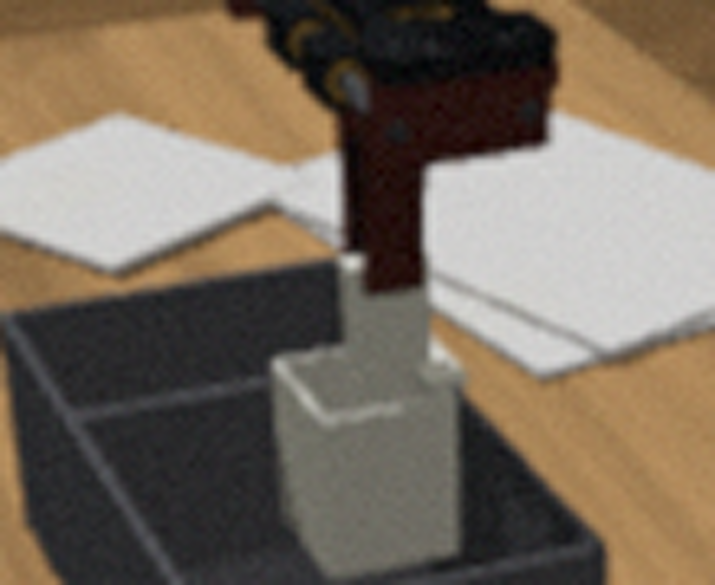

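Call:
arm_command(motion=[0,0,0,0,2,0,0,0,0,0,0,2,0,0,0,0,0,0,1,0,0,0,0,0,0,0,0,0])

```text
time_s: 21.7
ee_pos: [0.6099, 0.1994, 0.1148]
tcp_rot: [-3.1, -0.0, 0.013]
wrist_force: [0.9, -10.1, 2.8]
finger_gap: 0.13
```

Call:
arm_command(motion=[0,0,0,0,0.5,0,0,0,0,0,0,0,0,0])

```text
time_s: 21.95
ee_pos: [0.6099, 0.1998, 0.1148]
tcp_rot: [-3.101, -0.0, 0.013]
wrist_force: [1.4, -10.0, 2.9]
finger_gap: 0.131
```

Call:
arm_command(motion=[0,0,0,0,0.5,0,0,0,0,0,0,0,0,0])

```text
time_s: 22.2
ee_pos: [0.6099, 0.2002, 0.1148]
tcp_rot: [-3.101, -0.0, 0.013]
wrist_force: [0.8, -9.5, 2.3]
finger_gap: 0.124
```

Call:
arm_command(motion=[0,0,0,0,0.5,0,0,0,0,0,0,0,0,0])

```text
time_s: 22.45
ee_pos: [0.6099, 0.2007, 0.1148]
tcp_rot: [-3.101, -0.0, 0.013]
wrist_force: [1.7, -10.4, 3.7]
finger_gap: 0.127
```

Call:
arm_command(motion=[0,0,0,0,0.5,0,0,0,0,0,0,0,0,0])

```text
time_s: 22.7
ee_pos: [0.6099, 0.2012, 0.1148]
tcp_rot: [-3.101, -0.0, 0.013]
wrist_force: [0.5, -10.8, 3.5]
finger_gap: 0.132
```

Call:
arm_command(motion=[0,0,0,0,0.5,0,0,0,0,0,0,0,0,0])

```text
time_s: 22.95
ee_pos: [0.6099, 0.2018, 0.1148]
tcp_rot: [-3.101, -0.0, 0.013]
wrist_force: [0.4, -11.2, 3.8]
finger_gap: 0.129
```

```bash
python3 n.py h; python3 n.py h2|grep face;python3 n.py h3|grep face
```

```text
[0.6099 0.2018 0.1148] [  0.36 -11.22   3.77] [-3.1007e+00 -4.0000e-04  1.3300e-02]
(0.05, 0.09) 393 x,y,z pct2/50/98 [[0.5714, 0.1685, 0.0505], [0.5924, 0.1722, 0.0718], [0.6263, 0.2294, 0.0891]]
(0.093, 0.112) 257 x,y,z pct2/50/98 [[0.5717, 0.1687, 0.0933], [0.6024, 0.1932, 0.1008], [0.6354, 0.2304, 0.1109]]
(0.112, 0.16) 141 x,y,z pct2/50/98 [[0.5939, 0.1921, 0.1132], [0.6064, 0.1956, 0.1273], [0.6273, 0.2125, 0.1531]]
-y face [ 0.1713  0.0118 -0.0035] 339
div [0.2325 0.2346 0.2359 0.2382 0.2413] 111
-y face [ 0.1715  0.0065 -0.0121] 327
-y face [ 0.1714  0.0066 -0.017 ] 330
```

View pics/side_h.png

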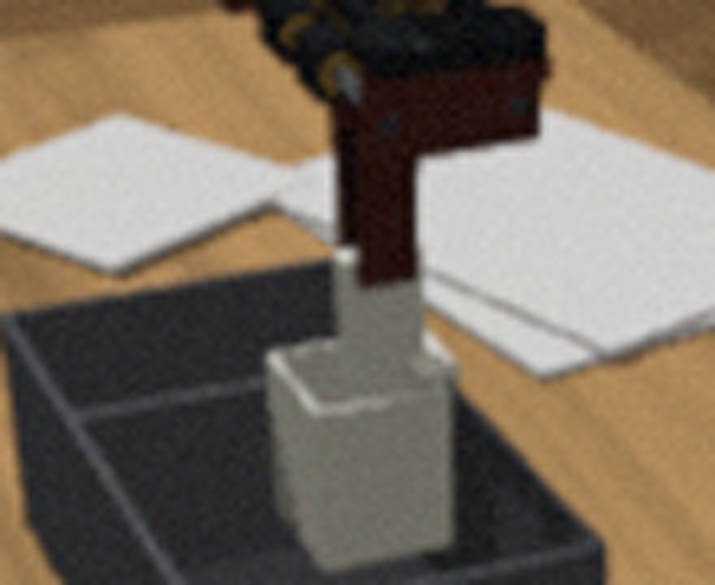

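Call:
arm_command(motion=[-0.008,0,0,0,0.3,0,0,0,0,0,0,0,0,0])

```text
time_s: 23.35
ee_pos: [0.6099, 0.2022, 0.1148]
tcp_rot: [-3.108, -0.0, 0.013]
wrist_force: [1.0, -10.7, 2.9]
finger_gap: 0.134
```

Call:
arm_command(motion=[0,0,0,0,0.4,0,0,0,0,0,0,0,0,0])

```text
time_s: 23.6
ee_pos: [0.6099, 0.2025, 0.1148]
tcp_rot: [-3.109, -0.0, 0.013]
wrist_force: [0.8, -10.4, 2.2]
finger_gap: 0.123
```

Call:
arm_command(motion=[0,0,0,0,0.4,0,0,0,0,0,0,0,0,0])

```text
time_s: 23.85
ee_pos: [0.6098, 0.2029, 0.1148]
tcp_rot: [-3.108, -0.0, 0.013]
wrist_force: [0.6, -11.2, 3.0]
finger_gap: 0.129
```

Call:
arm_command(motion=[0,0,0,0,0.4,0,0,0,0,0,0,0,0,0])

```text
time_s: 24.1
ee_pos: [0.6099, 0.2033, 0.1148]
tcp_rot: [-3.109, -0.0, 0.013]
wrist_force: [-0.5, -10.4, 3.4]
finger_gap: 0.132
```

Call:
arm_command(motion=[0,0,0,0,0.4,0,0,0,0,0,0,0,0,0])

```text
time_s: 24.35
ee_pos: [0.6098, 0.2037, 0.1148]
tcp_rot: [-3.109, -0.0, 0.013]
wrist_force: [-0.3, -10.5, 3.0]
finger_gap: 0.133
```

```bash
for i in 1 2 3; do python3 n.py i$i|egrep 'face|div'; done
python3 - <<'E'
from h import *
print(bot.get_state()['ft_torque'])
E
```

```text
-y face [ 0.1732  0.0013 -0.0076] 336
div [0.2325 0.2341 0.2358 0.2373 0.2413] 115
-y face [ 0.1734  0.0054 -0.007 ] 335
div [0.2326 0.2344 0.2358 0.238  0.2422] 114
-y face [ 0.1734  0.0079 -0.0031] 334
div [0.2319 0.2346 0.2359 0.2376 0.2421] 117
[-2.40753637 -0.02269097 -0.12575888]
```

Call:
arm_command(motion=[0,0,0,0,0.3,0,0,0,0,0,0,0,0,0])

```text
time_s: 24.75
ee_pos: [0.6098, 0.2039, 0.1148]
tcp_rot: [-3.109, -0.0, 0.013]
wrist_force: [0.9, -10.9, 3.5]
finger_gap: 0.128
```

Call:
arm_command(motion=[0,0,0,0,0.3,0,0,0,0,0,0,0,0,0])

```text
time_s: 25.0
ee_pos: [0.6099, 0.2043, 0.1148]
tcp_rot: [-3.109, -0.0, 0.013]
wrist_force: [0.7, -10.8, 3.5]
finger_gap: 0.128
```

Call:
arm_command(motion=[0,0,0,0,0.3,0,0,0,0,0,0,0,0,0])

```text
time_s: 25.25
ee_pos: [0.6098, 0.2046, 0.1148]
tcp_rot: [-3.109, -0.0, 0.013]
wrist_force: [0.3, -10.6, 2.8]
finger_gap: 0.13
```

Call:
arm_command(motion=[0,0,0,0,0.3,0,0,0,0,0,0,0,0,0])

```text
time_s: 25.5
ee_pos: [0.6098, 0.2048, 0.1148]
tcp_rot: [-3.109, -0.0, 0.013]
wrist_force: [0.9, -10.3, 3.4]
finger_gap: 0.13
```

Call:
arm_command(motion=[0,0,0,0,0.3,0,0,0,0,0,0,0,0,0])

```text
time_s: 25.75
ee_pos: [0.6098, 0.2051, 0.1148]
tcp_rot: [-3.109, -0.0, 0.013]
wrist_force: [0.1, -10.4, 2.7]
finger_gap: 0.132
```

Call:
arm_command(motion=[0,0,0,0,0.3,0,0,0,0,0,0,0,0,0])

```text
time_s: 26.0
ee_pos: [0.6098, 0.2054, 0.1148]
tcp_rot: [-3.109, -0.0, 0.013]
wrist_force: [0.6, -10.2, 3.2]
finger_gap: 0.129
```

```bash
for i in 1 2 3; do python3 n.py j$i|egrep 'face|div'; done; python3 m.py j
python3 - <<'E'
import cv2
a=cv2.imread('pics/side_j.png');print(a.shape)
E
```

```text
-y face [0.175  0.0025 0.0049] 335
div [0.2317 0.2341 0.2355 0.2378 0.2416] 113
-y face [ 0.1751  0.009  -0.0188] 325
div [0.2324 0.2346 0.2358 0.2374 0.2412] 118
-y face [ 0.1749 -0.0049 -0.0108] 326
div [0.232  0.2342 0.2357 0.2377 0.2404] 117
[0.6098 0.2054 0.1148] [  1.07 -10.21   4.01] [-3.1086e+00 -1.0000e-04  1.3200e-02]
(540, 630, 3)
```

View pics/side_j3.png

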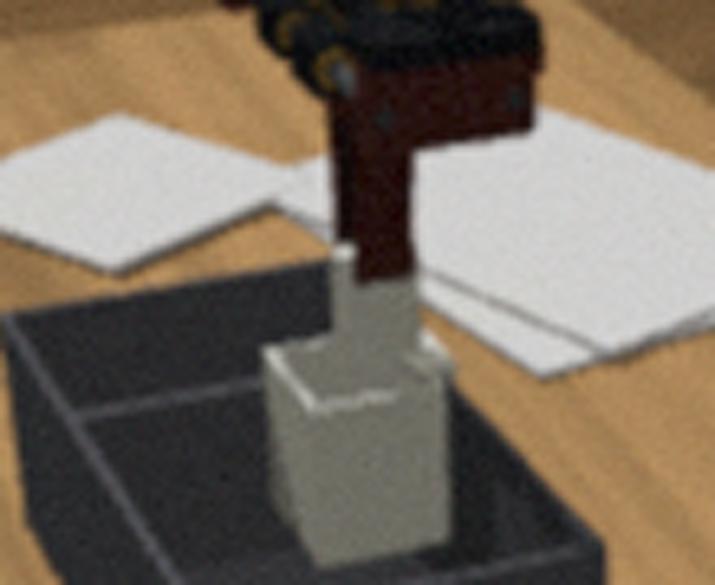

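View pics/top_j.png

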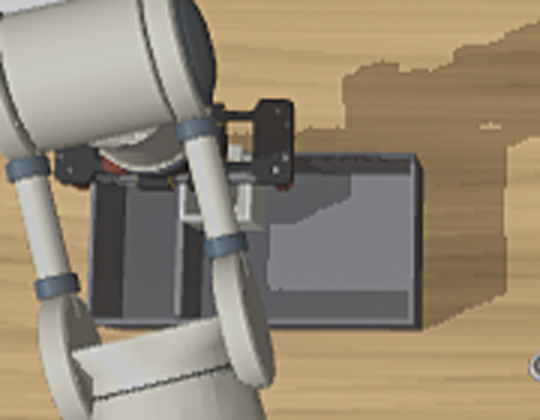

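Call:
arm_command(motion=[0,0,0,0,0.3,0,0,0,0,0,0,0,0,0])

```text
time_s: 26.5
ee_pos: [0.6098, 0.2057, 0.1148]
tcp_rot: [-3.109, -0.0, 0.013]
wrist_force: [0.1, -10.4, 3.4]
finger_gap: 0.13
```

Call:
arm_command(motion=[0,0,0,0,0.3,0,0,0,0,0,0,0,0,0])

```text
time_s: 26.75
ee_pos: [0.6098, 0.206, 0.1148]
tcp_rot: [-3.109, -0.0, 0.013]
wrist_force: [0.6, -10.1, 3.5]
finger_gap: 0.131
```

Call:
arm_command(motion=[0,0,0,0,0.3,0,0,0,0,0,0,0,0,0])

```text
time_s: 27.0
ee_pos: [0.6098, 0.2063, 0.1148]
tcp_rot: [-3.109, -0.0, 0.013]
wrist_force: [1.0, -10.2, 3.4]
finger_gap: 0.127
```

Call:
arm_command(motion=[0,0,0,0,0.3,0,0,0,0,0,0,0,0,0])

```text
time_s: 27.25
ee_pos: [0.6098, 0.2064, 0.1148]
tcp_rot: [-3.109, -0.0, 0.013]
wrist_force: [0.1, -11.3, 3.5]
finger_gap: 0.13
```

Call:
arm_command(motion=[0,0,0,0,0.3,0,0,0,0,0,0,0,0,0])

```text
time_s: 27.5
ee_pos: [0.6098, 0.2064, 0.1148]
tcp_rot: [-3.109, 0.0, 0.013]
wrist_force: [0.3, -11.5, 3.4]
finger_gap: 0.13
```

Call:
arm_command(motion=[0,0,0,0,0.3,0,0,0,0,0,0,0,0,0])

```text
time_s: 27.75
ee_pos: [0.6098, 0.2065, 0.1148]
tcp_rot: [-3.11, 0.0, 0.013]
wrist_force: [-0.5, -12.8, 3.7]
finger_gap: 0.128
```

Contact: the TCP stalls at y = 206.4 and the force rises about 2 N over the drag. Now I'll unload the tool before opening.

Call:
arm_command(motion=[-0.008,0,0,0,-1,0,0,0,0,0,0,0,0,0])

```text
time_s: 28.0
ee_pos: [0.6098, 0.2063, 0.1148]
tcp_rot: [-3.117, -0.0, 0.013]
wrist_force: [-0.1, -11.4, 3.2]
finger_gap: 0.126
```

Call:
arm_command(motion=[-0.008,0,0,0,-1,0,0,0,0,0,0,0,0,0])

```text
time_s: 28.25
ee_pos: [0.6098, 0.2061, 0.1148]
tcp_rot: [-3.123, -0.0, 0.014]
wrist_force: [1.6, -8.0, 3.6]
finger_gap: 0.129
```

```bash
for i in 1 2 3; do python3 n.py k$i|egrep 'face|div'; done
python3 - <<'E'
from h import *
print(bot.get_state()['ft_torque'])
E
```

```text
-y face [ 0.176  -0.0009  0.0016] 323
div [0.2318 0.2341 0.2362 0.2377 0.2424] 114
-y face [0.1762 0.0012 0.0063] 321
div [0.2321 0.2342 0.2357 0.237  0.2417] 113
-y face [0.176  0.0061 0.0104] 320
div [0.2329 0.2339 0.2358 0.2372 0.2417] 113
[-1.81124423 -0.17661284 -0.10312747]
```

Call:
arm_command(motion=[-0.002,0,0,0,-1,0,0,0,0,0,0,0,0,0])

```text
time_s: 28.65
ee_pos: [0.6098, 0.206, 0.1148]
tcp_rot: [-3.124, -0.0, 0.014]
wrist_force: [1.8, -6.7, 3.2]
finger_gap: 0.129
```

Call:
arm_command(motion=[-0.003,0,0,0,-1,0,0,0,0,0,0,0,0,0])

```text
time_s: 28.9
ee_pos: [0.6098, 0.2059, 0.1148]
tcp_rot: [-3.125, -0.001, 0.015]
wrist_force: [3.1, -6.3, 0.8]
finger_gap: 0.128
```

```bash
for i in 1 2 3; do python3 n.py l$i|egrep 'face|div'; done
python3 - <<'E'
from h import *
print(bot.get_state()['ft_torque'])
E
```

```text
-y face [ 0.1762 -0.001   0.0035] 327
div [0.2322 0.2343 0.2358 0.2376 0.2417] 118
-y face [0.1759 0.0063 0.0208] 326
div [0.2328 0.2344 0.2358 0.2373 0.2416] 112
-y face [ 0.1762  0.014  -0.0052] 324
div [0.2318 0.2339 0.2355 0.2376 0.2418] 114
[-1.31108071 -0.45670764 -0.11550451]
```

Call:
arm_command(motion=[-0.004,0,0,0.5,-1,0,0,0,0,0,0,0,0,0])

```text
time_s: 29.3
ee_pos: [0.6098, 0.2059, 0.1148]
tcp_rot: [-3.128, 0.001, 0.016]
wrist_force: [2.0, -4.9, -0.9]
finger_gap: 0.134
```

Call:
arm_command(motion=[-0.004,0,0,0,-1,0,0,0,0,0,0,0,0,0])

```text
time_s: 29.55
ee_pos: [0.6098, 0.2057, 0.1148]
tcp_rot: [-3.13, 0.0, 0.017]
wrist_force: [2.8, -2.4, -2.5]
finger_gap: 0.128
```

```bash
for i in 1 2 3; do python3 n.py p$i|egrep 'face'; done
python3 - <<'E'
from h import *
print(bot.get_state()['ft_torque'])
E
```

```text
-y face [0.1761 0.0162 0.0044] 325
-y face [ 0.1761  0.0063 -0.0032] 324
-y face [0.1761 0.0081 0.0017] 329
[-0.35872808 -0.67289848 -0.23334789]
```

Call:
arm_command(motion=[-0.002,0,-0.004,0.8,-0.8,-0.8,0,0,0,0,0,0,0,0])

```text
time_s: 29.95
ee_pos: [0.6099, 0.2056, 0.1148]
tcp_rot: [-3.131, 0.001, 0.014]
wrist_force: [-1.9, 1.3, 0.8]
finger_gap: 0.132
```

```bash
for i in 1 2 3; do python3 n.py q$i|egrep 'face|div'; done
python3 - <<'E'
from h import *
print(bot.get_state()['ft_torque'],bot.get_state()['wrist_force'])
E
```

```text
-y face [0.1762 0.0048 0.0002] 326
div [0.2324 0.234  0.2358 0.2376 0.2408] 111
-y face [ 0.176   0.0111 -0.0177] 320
div [0.2323 0.2343 0.2357 0.2374 0.2411] 112
-y face [ 0.1761  0.011  -0.0118] 325
div [0.2312 0.2345 0.236  0.2378 0.2411] 114
[ 0.25450982  0.61660954 -0.11743844] [-2.65543313  2.28393066  1.34669876]
```

Call:
arm_command(motion=[0,0,0,-0.4,0.5,0,0,0,0,0,0,0,0,0])

```text
time_s: 30.35
ee_pos: [0.6099, 0.2055, 0.1148]
tcp_rot: [-3.132, 0.0, 0.013]
wrist_force: [-4.0, 1.9, 3.0]
finger_gap: 0.13
```

Call:
arm_command(motion=[0,0,0,0,0,0,0.15,0,0,0,0,0,0,0.2,0,0,0,0,0,0,0.3,0,0,0,0,0,0,0.4,0,0,0,0,0,0,0.4], force=10)

```text
time_s: 30.98
ee_pos: [0.6102, 0.2051, 0.1145]
tcp_rot: [-3.133, 0.0, 0.013]
wrist_force: [0.1, 0.1, 0.6]
finger_gap: 0.398
```

```bash
for i in 1 2 3; do python3 n.py r$i|egrep 'face|div'; done; python3 n.py r4
```

```text
-y face [0.1761 0.0124 0.0021] 326
div [0.2321 0.2342 0.2357 0.2376 0.2415] 113
-y face [0.1762 0.0054 0.0089] 327
div [0.2327 0.2344 0.236  0.2376 0.2425] 113
-y face [ 0.1761 -0.0003  0.0012] 326
div [0.2319 0.2341 0.2357 0.2374 0.2407] 111
[0.6102 0.2052 0.1145] [ 0.36 -0.51 -0.18] [-3.1326e+00  1.0000e-04  1.2800e-02]
(0.05, 0.09) 378 x,y,z pct2/50/98 [[0.5713, 0.1734, 0.0513], [0.5918, 0.1769, 0.0728], [0.6251, 0.2345, 0.0896]]
(0.093, 0.112) 265 x,y,z pct2/50/98 [[0.5715, 0.1738, 0.0935], [0.6011, 0.1986, 0.1007], [0.6345, 0.2344, 0.1106]]
(0.112, 0.16) 134 x,y,z pct2/50/98 [[0.5935, 0.197, 0.1124], [0.602, 0.2005, 0.127], [0.625, 0.2319, 0.152]]
-y face [ 0.1761 -0.0014  0.0076] 319
div [0.2326 0.2343 0.2359 0.2382 0.2418] 117
```

View pics/side_r4.png

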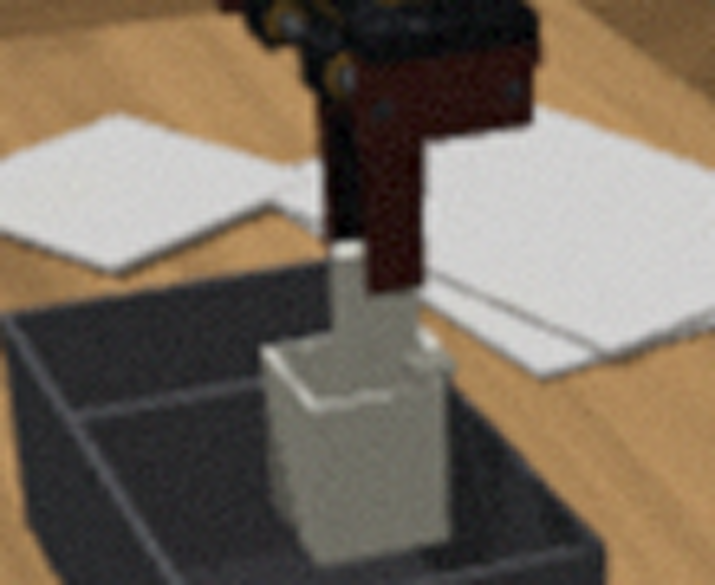

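Call:
arm_command(motion=[0,0,0,0,-0.5,10,0.45,0,0,0,0,0,20,0.5,0,0,0,0,0,40,0.5,0,0,0,0,0,40,0.5,0,0,0,-50,-30,10,0.5,0,0,0,-45,-40,0,0.5,0,0,0,-40,-45,0,0.5,0,0,0,-30,-50,0,0.5,0,0,0,-20,-55,0,0.5,0,0,0,0,-60,0,0.5,0,0,0,0,-60,0,0.5,0,0,0,0,0,0,0.5])

```text
time_s: 32.67
ee_pos: [0.4246, -0.1388, 0.236]
tcp_rot: [-3.134, -0.001, 0.006]
wrist_force: [-0.0, 0.9, 0.3]
finger_gap: 0.503
```

```bash
python3 n.py z; python3 n.py z2|egrep 'face|div'; python3 n.py z3|egrep face; python3 m.py z4
python3 - <<'E'
from h import *
s=dict(np.load('top_z4.npz'));W=world(s)
im=cv2.cvtColor(s['image'],cv2.COLOR_RGB2BGR)
cv2.imwrite('pics/top_full.png',im)
P=W.reshape(-1,3);D=P[(P[:,2]>.076)&(P[:,2]<.09)&(abs(P[:,0]-.53)<.035)&(abs(P[:,1]-.238)<.03)]
print('top div',np.percentile(D[:,1],[2,50,98]).round(4),len(D))
s0=dict(np.load('top0.npz'));P=world(s0).reshape(-1,3);D=P[(P[:,2]>.076)&(P[:,2]<.09)&(abs(P[:,0]-.53)<.035)&(abs(P[:,1]-.238)<.03)]
print('before',np.percentile(D[:,1],[2,50,98]).round(4),len(D))
c=im[150:225,100:230];cv2.imwrite('pics/top_z.png',cv2.resize(c,None,fx=6,fy=6,interpolation=cv2.INTER_CUBIC))
E
```

```text
[ 0.4246 -0.1388  0.236 ] [-0.04  0.92  0.26] [-3.134e+00 -1.100e-03  6.000e-03]
(0.05, 0.09) 376 x,y,z pct2/50/98 [[0.5713, 0.1728, 0.0511], [0.592, 0.1769, 0.0729], [0.6255, 0.2343, 0.0893]]
(0.093, 0.112) 263 x,y,z pct2/50/98 [[0.5715, 0.1735, 0.0933], [0.6019, 0.1984, 0.1006], [0.6343, 0.2345, 0.1101]]
(0.112, 0.16) 209 x,y,z pct2/50/98 [[0.5936, 0.1971, 0.1125], [0.6089, 0.2005, 0.1341], [0.6258, 0.2079, 0.1527]]
-y face [0.1761 0.0173 0.0032] 324
div [0.2325 0.2344 0.2358 0.2377 0.2404] 42
-y face [0.1761 0.006  0.0102] 320
div [0.233  0.2347 0.2362 0.2382 0.2407] 42
-y face [ 0.1762  0.017  -0.0006] 325
[ 0.4254 -0.1348  0.2358] [-0.13  1.25 -0.23] [-3.1327e+00 -1.4000e-03  1.2900e-02]
top div [0.2345 0.2374 0.2413] 79
before [0.2341 0.2368 0.241 ] 83
```

View pics/side_z.png

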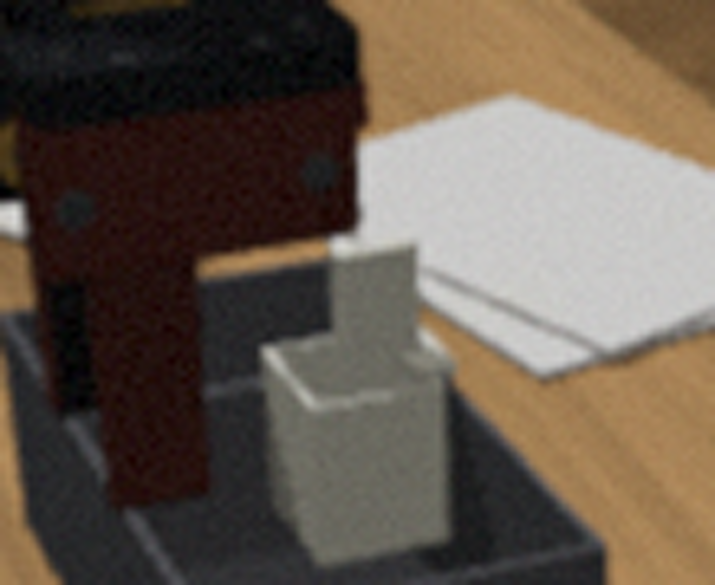

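View pics/top_z.png

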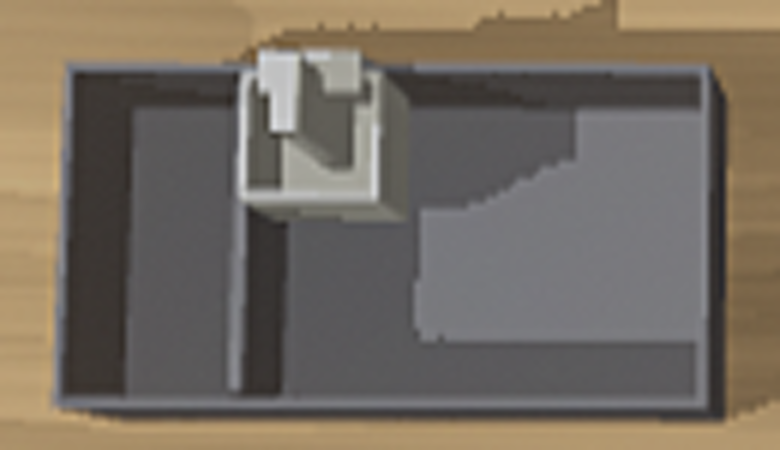

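View pics/top_full.png

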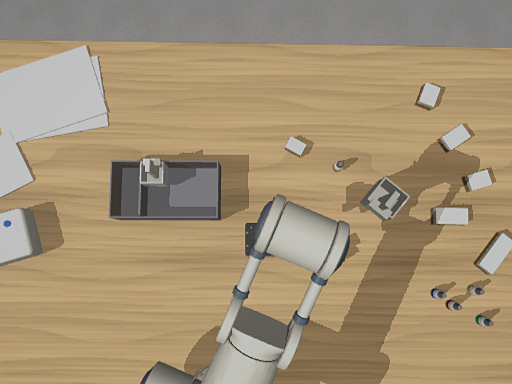

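Run:
```python
from h import *
s=snap('side','side_end.png');st=bot.get_state();print(st['time_s'],abs(st['joint_velocities']).max())
W=world(s);P=W[190:240,185:225].reshape(-1,3);P=P[P[:,2]>.02];P=P[P[:,2]<.1];print('inkA',P.mean(0).round(3),P[:,2].max().round(3),len(P))
s=dict(np.load('side0.npz'));P=world(s)[190:240,185:225].reshape(-1,3);P=P[P[:,2]>.02];P=P[P[:,2]<.1];print('before',P.mean(0).round(3),len(P))
```

```text
32.975 0.004994697943290434
inkA [ 0.449 -0.088  0.045] 0.073 260
before [ 0.449 -0.088  0.045] 258
```

View pics/side_end.png

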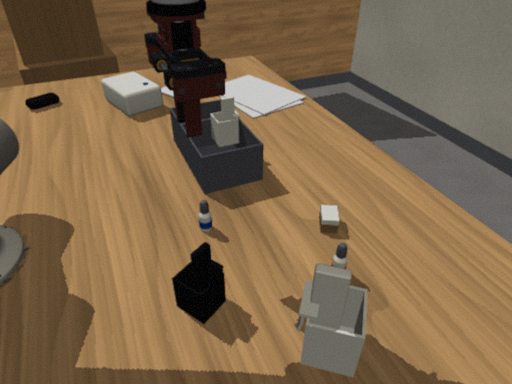

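The side view shows the caddy hanging at (225,122), ink_a at (205,217), ink_b at (341,257) and the stamp at (330,215), none of the three moved. Handing in.

```bash
python3 -c "
from rig import bot
print(bot.job_done())"
```

```text
the job is handed in; nothing more can be done
None
```

The small white caddy now hangs fully home on the organiser's far rim, with its side against the divider. The gripper is open and clear, and I handed the job in at about 33 s.

- **Pick and press:** I gripped the rib and hooked the lip over the far wall on the roomier side, about 25 mm from the divider. I then pressed it down in small steps until it stopped. The highest reading I saw was 9.7 N at the wrist. Adding back the caddy's weight, which the sensor shows as about −2.3 N, that is about 12 N on the rim, right at the limit for one step.
- **Slide:** Drag along the rim read about 9 to 11 N. At the divider the arm stalled and the force rose about 2.5 N, well under the 7 N that would move it.
- **Caddy at the end:** its top is at z ≈ 100.5 mm and it is level within the measurement noise of about 0.01 rad. It stayed put when I let go.
- **Divider and bystanders:** the divider's measured position changed by less than 1 mm in both cameras, which is within noise. ink_a measured the same place as before; ink_b and the stamp look unmoved in the pictures.

**What was less clean:**
- The caddy tilted about 1° early in the slide. I levelled it by tilting the tool and gripping harder.
- The two cameras disagreed by about 1 mm on the divider's position, so I relied on the felt contact.
- I unloaded the arm before opening. The caddy may have eased back from the divider by a tenth or two of a millimetre, which the cameras could not show.

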